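# Move the drained parts basket into the pan without a swing

## Task

Take the drained wire basket off its sloping stand by the black grip of its bail, carry it over the long stainless pan, stop its swing and keep it hanging level and still over the middle of the pan, clear above the rim, for four seconds. Then lower it gently and level onto the pan's floor, let go of the bail and back away. Handle it by the bail only, set it down nowhere else, do not lower it to the rim while it still swings or hangs crooked, and leave the other things alone.

Things in the scene. Friction and masses are not known exactly. Their poses are not given: they have to be found in the camera images.
- bail: bail of the basket: upright arch of 8 mm steel bar, legs 132 mm apart, black grip block across its top. Origin on the hinge line at the legs' feet, midway. x along the hinge line, z up to the grip, y the swing direction. 0.10 kg. At the start it leans about 0.06 rad towards +y on two rods of the stand; let go, it drops sideways, at most 1.1 rad from the basket's upright
- bail_grip (a point): centre of the black grip block, 120 mm above the hinge line: 60 mm long (x), 22 mm thick (y), 26 mm high, flat faces. Held by fingers closing along y with the tool pointing down, the bail stays upright in the fingers
- basket: steel wire basket, 280 mm long (y), 100 wide (x), 60 deep, with six dark sleeves fixed in it, three at each end. Origin on the hinge line (same point as the bail's), 52 mm above its underside, midway along its length. Turns freely about x. At the start it stands tilted by +0.32 rad about x (+y end high, -y end low), hinge line 123 mm above the bench
- basket_com (a point): centre of mass of the loaded basket, 28 mm below the hinge line. Nominal mass 0.75 kg (true one up to a third off), inertia about the hinge 0.0097 kg m2: swings like a simple pendulum 0.46 m long, period 1.36 s, almost undamped (a swing halves in 30 s). Tilt about +x is positive; accelerating the bail towards +y tilts it negative
- basket_bottom (a point): centre of the basket's underside, 52 mm under the hinge line
- stand: fixed steel drain stand: drip tray 330 (y) x 200 mm, 22 high; cross bar under the basket's middle, top 75 mm high; two bent rods that the bail leans on, up to 175 mm high, 64 to 94 mm from the middle in x, 11 mm towards +y. Origin: centre of its underside on the bench. The basket lies along its y
- stand_stop (a point): middle of the top edge of the stand's end stop at the basket's low end, 42 mm above the bench, 121 mm from the stand's middle towards -y. The low end rests on a rail 12 mm lower behind this stop; lifted straight up, the basket comes free of it after 5 to 15 mm, still tilted, and then swings by 0.2 to 0.3 rad
- pan: fixed long open stainless pan, 325 (y) x 176 (x) x 65 mm high, walls and floor 3 mm, inside 319 x 170 mm. Origin: centre of its underside on the bench. The basket goes in lengthways along y with the bail's legs (140 mm over all) inside the pan too
- pan_in (a point): centre of the pan's inner floor, 3 mm above the bench
- anvil_block: bystander: dark steel block 70 x 110 x 45 mm; origin under its centre
- hammer: bystander: hammer lying flat; origin under its middle
- wrench: bystander: wrench lying flat; origin under its middle
- bracket: bystander: bent sheet steel bracket 60 x 100 x 48 mm; origin under its centre
- spray_can: bystander: can 58 mm across, 150 mm high; origin under its centre
- coupling: bystander: dark steel ring 68 mm across, 40 mm high; origin under its centre
- clamp_pad: bystander: rust-brown block 85 x 60 x 56 mm with a steel top; origin under its centre
- square: bystander: small engineer's square lying flat, stock 100 mm, blade 130 mm; origin under its stock

How it is judged:
By the outcome, as a careful person would: the job done as asked, in the order asked, and still so for the second after the job is handed in, with the robot touching nothing.
It also fails if it takes over 67 s, if anything falls off the work surface, if the arm or the gripper's body presses on something with over 40 N, if the wrist force passes 120 N, or if a joint passes its speed limit or range.

## Robot

A 6-joint arm with a two-finger parallel gripper is mounted at the origin on the work surface. World frame = base frame: x ahead of the robot, y to its left, z up, the work surface at z = 0. Lengths are in mm, angles in rad, forces in N, time in s.
With the tool pointing down it reaches from about 300 to 775 mm from the base axis. Payload 14.6 kg.
Tool frame: the origin (TCP) lies between the finger pads, 19 mm behind the fingertips; this is the grasp point; z points along the fingers, y is the line along which they close (so a half turn about z gives the same grasp; the last joint's range is limited). The gripper opens to 94 mm and grips with 3 to 60 N. Pads are 16 mm wide; open, the fingers measure 119 mm over their backs; the gripper's body (75 mm by 177 mm) begins 78 mm behind the grasp point.
Start: joints at [1.246, 0.3, 1.521, -0, 1.321, -0.067], TCP at [140.222, 531.815, 224.246] pointing down, gripper open.
Joint ranges: [-3.03, 3.03], [-0.79, 2.21], [0.23, 2.52], [-1.04, 4.18], [0, 3.07], [-2.55, 2.55]. Speed limits (rad/s): [2.22, 2.22, 2.57, 3.14, 3.14, 3.14].

## Interface

Orientations are given as [roll, pitch, yaw] about the fixed x, y, z axes, in that order (R = Rz(yaw) Ry(pitch) Rx(roll)).
In Python, from cell import manip, cams, job gives the robot as it stands.
- The arm moves only by the tool jog_arm, never from a script. Its argument "commands" is a list of rows, each an object of numbers: "dx", "dy", "dz": the shift along the tool's x, y, z each as a share of 40 mm, from -1 to 1; "ax", "ay", "az": the turn, a rotation vector about the tool's x, y, z each as a share of 10 degrees, from -1 to 1; "gripper": the closure, from 0 (fully open) to 1 (shut). A call has 1 to 10 rows; each row shifts and turns the commanded pose from where the row before left it, along the tool's axes as they then stand; what a row does not reach is not made up. A row lasts 1/8 s, in which the tool goes at most 62.5 mm and 10.7 degrees, less where a joint would pass 70% of its speed; a pose out of reach is approached as far as the arm can. A call with a number of a shift or a turn outside -1 to 1 is refused whole. A call with a gripper value outside its range is refused whole. The fingers move at their own pace and stop on an object; "squeeze" is the grip in N (left out, the last holds). Time passes only in rows, so rows that do not move let the fingers close. It gives the time, the measured TCP pose, the force, the opening and the grip force at its end, in the units of the state.
- manip.read_state(): the state, without advancing time (a new reading comes with each control period).
- cams.camera(name): name is "scene" or "top" or "wrist"; returns a dict with "image" (420x560x3 uint8, red, green, blue), "fx", "fy", "cx", "cy" (pixels), "world_to_cam" (4x4, takes a point from world to camera coordinates). Camera axes: x right, y down, z forward; pixel columns grow to the right and rows downward; lengths in mm; the calibration is good to about 2 mm. A picture is of the moment at which its call begins. There is no depth.
- job.sign_off(): hands the job in; it is judged then, once.
The state is a dict: "clock": time; "joints": joint angles; "qd": joint speeds; "effort": joint torques, N m; "eef_pos": TCP position; "eef_rot": TCP orientation; "wrist_force": force on the tool from outside, world axes, zero at the start; "moment": the same for the moment, N m; "finger_gap": finger opening in mm; "finger_force": force on a finger pad.
Only numpy, scipy, OpenCV 4.12 (cv2) and the standard library are available. Lean on these libraries where they do the work, as an engineer would, in place of code of your own. Each camera call takes 0.05 s, during which the arm holds its last target. There are 200 camera calls.

## Working session

There is one attempt and no reset: what is moved stays moved. The work goes in short steps, Python scripts to look and compute and a tool call to move; the robot and the scene stay as the last step left them, time stands still between calls to the robot, and variables do not carry over. Pictures are saved under pics/ and viewed, at most 10 in all, crops included, and the job is handed in when it is done.

Besides the shell and the picture viewer there is one more tool, called after ">>>" as name(argument=value, ...) on one line, values as JSON. jog_arm: Moves the arm, as the interface text tells. Shift numbers are shares of 40 mm and turn numbers shares of 10 degrees, none past 1 either way. Its arguments: {"type":"object","properties":{"commands":{"type":"array"},"squeeze":{"type":"number"}},"required":["commands"]}

```bash
ls; mkdir -p pics; python3 - <<'E'
from cell import manip, cams, job
import cv2, numpy as np
s=manip.read_state(); print({k:np.round(v,3).tolist() for k,v in s.items()})
for n in("scene","top"):
    c=cams.camera(n); cv2.imwrite(f"pics/{n}0.png",c["image"][:,:,::-1])
    np.savez(f"{n}0.npz",**c)
    print(n,c["fx"],c["fy"],c["cx"],c["cy"],np.round(c["world_to_cam"],4).tolist())
E
```

```text
pics
{'clock': 0.0, 'joints': [1.246, 0.3, 1.522, -0.0, 1.321, -0.067], 'qd': [-0.0, 0.002, -0.002, 0.0, -0.001, 0.001], 'effort': [-0.0, -53.181, -35.274, 0.071, 0.024, -0.0], 'eef_pos': [140.141, 531.6, 223.676], 'eef_rot': [-3.14, -0.0, 2.884], 'wrist_force': [-0.548, 0.727, -0.153], 'moment': [0.005, 0.025, -0.014], 'finger_force': 0.0, 'finger_gap': 93.944}
scene 519.7843634305484 519.7843634305484 281.5130780607462 214.64484487477355 [[-0.7058, 0.7082, 0.0161, 411.0571], [0.5687, 0.5801, -0.5831, -232.5264], [-0.4223, -0.4024, -0.8122, 1939.934], [0.0, 0.0, 0.0, 1.0]]
top 526.4951641628866 526.4951641628866 279.0913053991924 216.56446969681656 [[-0.0261, -0.9996, 0.0076, -27.6471], [-0.9971, 0.0255, -0.0711, 565.7395], [0.0709, -0.0094, -0.9974, 1714.5098], [0.0, 0.0, 0.0, 1.0]]
```

View pics/scene0.png

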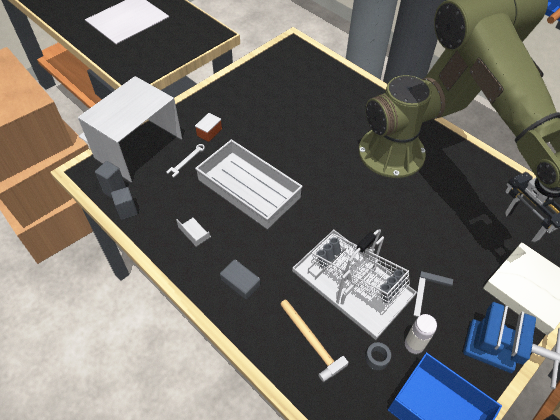

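View pics/top0.png

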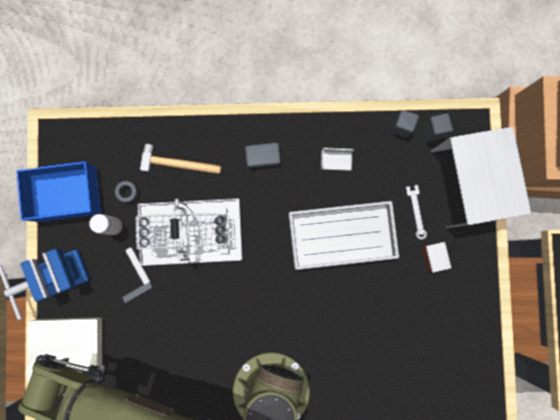

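The scene view shows the basket on its stand around (355,280), with the black grip near (369,243), and the empty pan around (248,183). In the top view the grip is near (175,229), the stand spans columns 137–241 and the pan 290–398. Next I'll extract the grip and the pan rim with masks and look at an enlarged composite.

```bash
cat > h.py <<'E'
import numpy as np, cv2
def ray(c,u,v):
    T=c["world_to_cam"];R=T[:3,:3]
    return -R.T@T[:3,3], R.T@np.array([(u-c["cx"])/c["fx"],(v-c["cy"])/c["fy"],1.])
def onplane(c,u,v,z):
    o,d=ray(c,u,v); return o+d*(z-o[2])/d[2]
def tri(a,pa,b,pb):
    o1,d1=ray(a,*pa);o2,d2=ray(b,*pb)
    st=np.linalg.lstsq(np.c_[d1,-d2],o2-o1,rcond=None)[0]
    p,q=o1+st[0]*d1,o2+st[1]*d2
    return (p+q)/2,np.linalg.norm(p-q)
def proj(c,p):
    q=c["world_to_cam"]@np.r_[p,1]; return c["fx"]*q[0]/q[2]+c["cx"],c["fy"]*q[1]/q[2]+c["cy"]
E
python3 - <<'E'
from h import *
S=dict(np.load("scene0.npz"));T=dict(np.load("top0.npz"))
def crop(c,x,y,w,h,k): return cv2.resize(c["image"][y:y+h,x:x+w,::-1],None,fx=k,fy=k,interpolation=cv2.INTER_CUBIC)
a=crop(T,130,190,120,80,3.3); b=crop(T,285,195,120,80,3.3)
d=crop(S,290,220,132,112,3); e=crop(S,185,130,132,112,3)
top=np.hstack([a,b]);bot=np.hstack([d,e]); w=min(top.shape[1],bot.shape[1])
cv2.imwrite("pics/comp.png",np.vstack([top[:,:w],bot[:,:w]])); print(top.shape,bot.shape)
def blobs(c,x,y,w,h,t=45):
    m=(c["image"][y:y+h,x:x+w].max(2)<t).astype(np.uint8)
    n,l,st,ce=cv2.connectedComponentsWithStats(m)
    for i in range(1,n):
        if st[i,4]>15: print(st[i]+[x,y,0,0,0],np.round(ce[i]+[x,y],1))
print("top");blobs(T,165,212,22,35); print("scene");blobs(S,350,225,40,40)
def pan(c,x,y,w,h):
    g=c["image"][y:y+h,x:x+w].min(2); m=(g>70).astype(np.uint8)
    cs=max(cv2.findContours(m,0,2)[0],key=cv2.contourArea); hu=cv2.convexHull(cs)
    print(cv2.minAreaRect(hu), np.round(cv2.approxPolyDP(hu,4,True)[:,0]+[x,y],1).tolist())
pan(T,280,195,122,80); pan(S,190,135,118,100); pan(T,131,193,115,76)
E
```

```text
(264, 792, 3) (336, 792, 3)
top
scene
[357 231  19  21 156] [366.3 241.1]
((63.34756088256836, 39.628047943115234), (59.41215896606445, 106.3455581665039), 83.6598129272461) [[392, 201], [398, 258], [294, 268], [289, 211]]
((58.14189147949219, 46.10135269165039), (102.87916564941406, 56.263858795166016), 35.53767776489258) [[230, 139], [302, 185], [300, 197], [268, 228], [198, 179], [195, 167]]
((54.16872024536133, 38.051265716552734), (67.43031311035156, 112.78346252441406), 85.74114990234375) [[239, 198], [241, 260], [132, 265], [138, 203]]
```

View pics/comp.png

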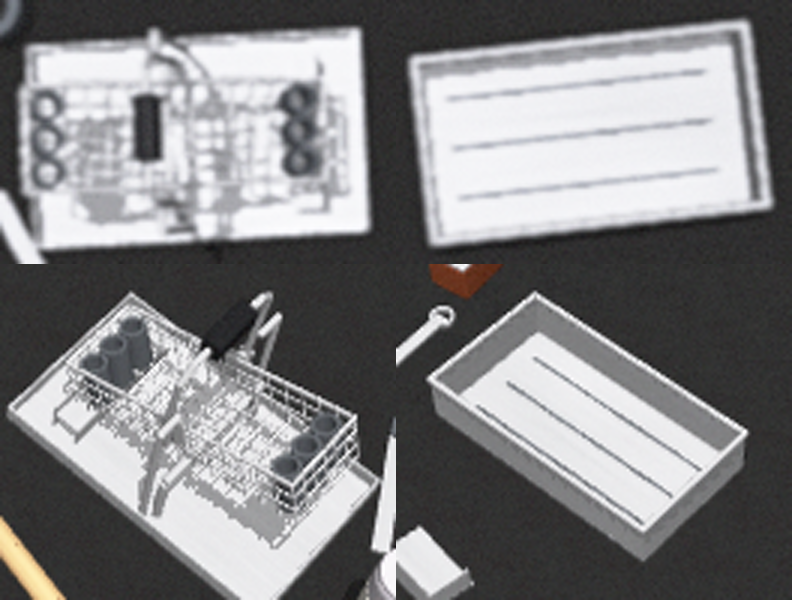

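The composite shows the grip upright across the basket (top view about (174.5,228.8), scene about (366.3,241.2)). The low-end stop is at the -y end (right in the top view), so the stand's yaw is near 0. The pan is turned a few degrees, and its rim corners are clear in both views.

```bash
python3 - <<'E'
from h import *
from cell import manip
S=dict(np.load("scene0.npz"));T=dict(np.load("top0.npz"))
im=T["image"][212:247,165:187].max(2); m=(im<90).astype(np.uint8)
n,l,st,ce=cv2.connectedComponentsWithStats(m); i=1+st[1:,4].argmax(); print(st[i],ce[i]+[165,212])
ys,xs=np.nonzero(l==i); r=cv2.minAreaRect(np.c_[xs,ys].astype(np.float32)); print(r)
g=ce[i]+[165,212]
print("grip",tri(T,g,S,(366.3,241.2)))
vx,vy,_,_=cv2.fitLine(np.c_[xs,ys].astype(np.float32),2,0,.01,.01).ravel()
a=onplane(T,*(g+8*np.array([vx,vy])),250);b=onplane(T,*(g-8*np.array([vx,vy])),250);d=a-b;print("grip axis yaw deg",np.degrees(np.arctan2(d[1],d[0])))
# rim corners: top comp px, scene comp px (outer)
tc=np.array([(411,57),(749,20),(773,208),(431,245)])/3.3+[155.+0,190]  # right panel x0=396 ->285-120
tc[:,0]=np.array([411,749,773,431])/3.3-396/3.3+285; tc[:,1]=np.array([57,20,208,245])/3.3+195
sc=[(746,432),None,None,None]
sp={'a':(645,531),'b':(428,379),'c':(535,293),'d':(747,432)}
sp={k:((x-396)/3+185,(y-264)/3+130) for k,(x,y) in sp.items()}
for z in(65,):
    P=np.array([onplane(T,*p,z) for p in tc]); print("top rim",P.round(1).tolist(),P.mean(0).round(1))
    Q=np.array([onplane(S,*p,z) for p in sp.values()]); print("scene rim",Q.round(1).tolist(),Q.mean(0).round(1))
    for X in(P,):
        e=X[0]-X[1]+X[3]-X[2]; print("pan yaw",np.degrees(np.arctan2(-e[0],e[1])))
    e=Q[0]-Q[1]+Q[3]-Q[2]; print("pan yaw",np.degrees(np.arctan2(-e[0],e[1])))
for p in tc:
    pass
for p,k in zip(tc,('a','b','c','d')):
    q=[tri(T,p,S,s) for s in sp.values()]; b=min(q,key=lambda t:t[1]); print("rim tri",b[0].round(1),b[1].round(1))
st=np.array([(27,43),(360,28),(371,232),(40,248)])/3.3+[130,190]
P=np.array([onplane(T,*p,22) for p in st]); print("stand",P.round(1).tolist(),P.mean(0).round(1))
e=P[0]-P[1]+P[3]-P[2]; print("stand yaw",np.degrees(np.arctan2(-e[0],e[1])))
E
```

```text
[  6   7   8  20 136] [174.08088235 228.31617647]
((9.5, 16.5), (19.0, 7.0), 90.0)
grip (array([522.75153526, 260.57984625, 246.4280194 ]), np.float64(0.11588974799706273))
grip axis yaw deg 179.42137171695907
top rim [[574.6, -75.7, 65.0], [602.4, -406.7, 65.0], [419.0, -422.4, 65.0], [392.0, -90.0, 65.0]] [ 497.  -248.7   65. ]
scene rim [[573.4, -71.9, 65.0], [602.3, -399.9, 65.0], [423.5, -415.4, 65.0], [396.3, -89.2, 65.0]] [ 498.9 -244.1   65. ]
pan yaw 4.721320053747925
pan yaw 4.901388702269991
rim tri [573.6 -74.4  63. ] 3.7
rim tri [ 601.3 -406.    59.8] 4.9
rim tri [ 418.2 -423.9   55. ] 2.1
rim tri [392.5 -91.   59.9] 2.1
stand [[621.2, 420.2, 22.0], [627.8, 88.1, 22.0], [424.4, 81.4, 22.0], [417.2, 408.8, 22.0]] [522.7 249.6  22. ]
stand yaw 1.203671582680404
```

>>> jog_arm(commands=[{"dz": -0.9, "az": -0.75, "gripper": 0}, {"dz": -0.9, "az": -0.75}, {"dz": -0.9}, {"dx": -0.8, "dy": -0.58}, {"dx": -0.8, "dy": -0.58}, {"dx": -0.8, "dy": -0.58}, {"dx": -0.8, "dy": -0.58}, {"dx": -0.8, "dy": -0.58}, {"dx": -0.8, "dy": -0.58}, {"dx": -0.8, "dy": -0.58}], squeeze=40)

```text
schema error: expected keys dx, dy, dz, ax, ay, az, gripper
```

>>> jog_arm(commands=[{"dx": -0.8, "dy": -0.58}, {"dx": -0.8, "dy": -0.58}, {"dx": -0.8, "dy": -0.58}, {"dx": -0.8, "dy": -0.58}, {"dx": 0}, {"dx": 0}, {"dx": 0}])

```text
schema error: expected keys dx, dy, dz, ax, ay, az, gripper
```

```bash
python3 - <<'E'
from cell import manip, cams
import cv2, numpy as np
c=cams.camera("wrist"); np.savez("wrist0.npz",**c)
cv2.imwrite("pics/wrist0.png",c["image"][:,:,::-1]); print(c["fx"],c["cx"],c["cy"],c["world_to_cam"].round(3).tolist())
s=manip.read_state(); print({k:np.round(s[k],3).tolist() for k in("clock","joints","eef_pos","eef_rot","wrist_force","finger_gap")})
E
```

```text
303.81454246153095 285.3065734103809 209.31277134111383 [[0.254, 0.967, 0.001, -550.577], [0.931, -0.245, 0.271, -29.245], [0.262, -0.068, -0.963, 390.694], [0.0, 0.0, 0.0, 1.0]]
{'clock': 0.15, 'joints': [1.246, 0.3, 1.521, 0.0, 1.321, -0.067], 'eef_pos': [140.163, 531.649, 223.826], 'eef_rot': [-3.141, -0.0, 2.884], 'wrist_force': [1.044, 0.788, -0.699], 'finger_gap': 93.802}
```

View pics/wrist0.png

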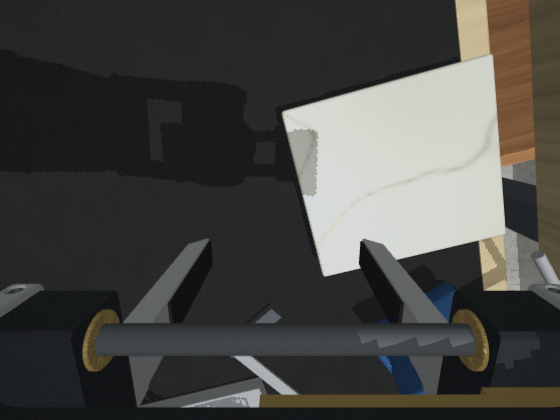

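The moves were refused because every row needs all its keys, so the arm has not moved. The wrist view shows the two fingers, at columns 210 and 365, over the bench and a white tile. I'll resend with full rows.

>>> jog_arm(commands=[{"dx": 0, "dy": 0, "dz": -0.9, "ax": 0, "ay": 0, "az": -0.75, "gripper": 0}, {"dx": 0, "dy": 0, "dz": -0.9, "ax": 0, "ay": 0, "az": -0.75, "gripper": 0}, {"dx": 0, "dy": 0, "dz": -0.9, "ax": 0, "ay": 0, "az": 0, "gripper": 0}, {"dx": -0.8, "dy": -0.58, "dz": 0, "ax": 0, "ay": 0, "az": 0, "gripper": 0}, {"dx": -0.8, "dy": -0.58, "dz": 0, "ax": 0, "ay": 0, "az": 0, "gripper": 0}, {"dx": -0.8, "dy": -0.58, "dz": 0, "ax": 0, "ay": 0, "az": 0, "gripper": 0}, {"dx": -0.8, "dy": -0.58, "dz": 0, "ax": 0, "ay": 0, "az": 0, "gripper": 0}, {"dx": -0.8, "dy": -0.58, "dz": 0, "ax": 0, "ay": 0, "az": 0, "gripper": 0}, {"dx": -0.8, "dy": -0.58, "dz": 0, "ax": 0, "ay": 0, "az": 0, "gripper": 0}, {"dx": -0.8, "dy": -0.58, "dz": 0, "ax": 0, "ay": 0, "az": 0, "gripper": 0}], squeeze=40)

```text
clock: 1.4
eef_pos: [365.8, 369.4, 332.1]
eef_rot: [-3.141, -0.0, -3.138]
wrist_force: [-0.4, 0.1, 0.1]
finger_gap: 93.9
finger_force: 0.0
```

>>> jog_arm(commands=[{"dx": -0.8, "dy": -0.58, "dz": 0, "ax": 0, "ay": 0, "az": 0, "gripper": 0}, {"dx": -0.8, "dy": -0.58, "dz": 0, "ax": 0, "ay": 0, "az": 0, "gripper": 0}, {"dx": -0.8, "dy": -0.58, "dz": 0, "ax": 0, "ay": 0, "az": 0, "gripper": 0}, {"dx": -0.8, "dy": -0.58, "dz": 0, "ax": 0, "ay": 0, "az": 0, "gripper": 0}, {"dx": -0.8, "dy": -0.58, "dz": 0, "ax": 0, "ay": 0, "az": 0, "gripper": 0}, {"dx": 0, "dy": 0, "dz": 0, "ax": 0, "ay": 0, "az": 0, "gripper": 0}, {"dx": 0, "dy": 0, "dz": 0, "ax": 0, "ay": 0, "az": 0, "gripper": 0}, {"dx": 0, "dy": 0, "dz": 0, "ax": 0, "ay": 0, "az": 0, "gripper": 0}])

```text
clock: 2.4
eef_pos: [524.7, 255.6, 332.5]
eef_rot: [3.141, 0.0, -3.136]
wrist_force: [-0.7, -0.3, 0.3]
finger_gap: 93.6
finger_force: 0.0
```

```bash
python3 - <<'E'
from cell import manip, cams
import cv2, numpy as np
c=cams.camera("wrist"); np.savez("wrist1.npz",**c)
cv2.imwrite("pics/wrist1.png",c["image"][:,:,::-1]); print(c["world_to_cam"].round(3).tolist())
s=manip.read_state(); print({k:np.round(s[k],3).tolist() for k in("clock","joints","eef_pos","eef_rot","wrist_force","finger_gap")})
E
```

```text
[[-0.006, 1.0, 0.002, -253.546], [0.962, 0.005, 0.271, -565.006], [0.271, 0.003, -0.962, 352.461], [0.0, 0.0, 0.0, 1.0]]
{'clock': 2.45, 'joints': [0.391, 0.323, 1.243, 0.0, 1.575, -1.185], 'eef_pos': [524.712, 255.628, 332.513], 'eef_rot': [3.141, 0.0, -3.136], 'wrist_force': [0.053, -0.347, -0.008], 'finger_gap': 94.106}
```

View pics/wrist1.png

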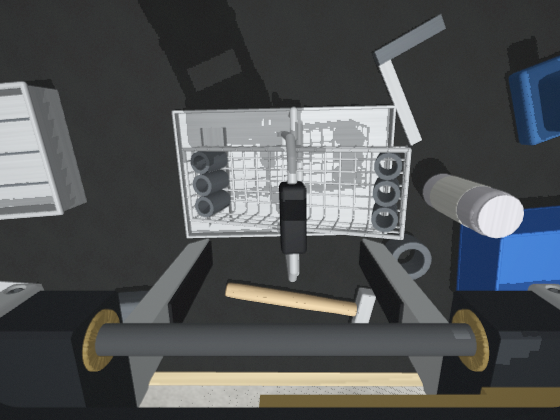

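The wrist view shows the grip at (292,217), between the fingers and within 1–2 px of where my triangulated point projects. Both sleeve groups are visible, at about (207,183) and (387,193), so this camera can measure the tilt. Now I'll descend and close.

>>> jog_arm(commands=[{"dx": 0.04, "dy": -0.05, "dz": 0.6, "ax": 0, "ay": 0, "az": 0, "gripper": 0}, {"dx": 0, "dy": 0, "dz": 0.6, "ax": 0, "ay": 0, "az": 0, "gripper": 0}, {"dx": 0, "dy": 0, "dz": 0.6, "ax": 0, "ay": 0, "az": 0, "gripper": 0}, {"dx": 0, "dy": 0, "dz": 0.42, "ax": 0, "ay": 0, "az": 0, "gripper": 0}, {"dx": 0, "dy": 0, "dz": 0, "ax": 0, "ay": 0, "az": 0, "gripper": 0.5}, {"dx": 0, "dy": 0, "dz": 0, "ax": 0, "ay": 0, "az": 0, "gripper": 0.65}, {"dx": 0, "dy": 0, "dz": 0, "ax": 0, "ay": 0, "az": 0, "gripper": 0.8}, {"dx": 0, "dy": 0, "dz": 0, "ax": 0, "ay": 0, "az": 0, "gripper": 1}, {"dx": 0, "dy": 0, "dz": 0, "ax": 0, "ay": 0, "az": 0, "gripper": 1}, {"dx": 0, "dy": 0, "dz": 0, "ax": 0, "ay": 0, "az": 0, "gripper": 1}], squeeze=40)

```text
clock: 3.7
eef_pos: [523.8, 252.9, 243.5]
eef_rot: [3.142, 0.0, -3.138]
wrist_force: [-0.1, -0.5, -0.4]
finger_gap: 37.4
finger_force: 0.0
```

>>> jog_arm(commands=[{"dx": 0, "dy": 0, "dz": 0, "ax": 0, "ay": 0, "az": 0, "gripper": 1}, {"dx": 0, "dy": 0, "dz": 0, "ax": 0, "ay": 0, "az": 0, "gripper": 1}, {"dx": 0, "dy": 0, "dz": 0, "ax": 0, "ay": 0, "az": 0, "gripper": 1}])

```text
clock: 4.08
eef_pos: [523.8, 253.2, 243.4]
eef_rot: [3.141, 0.0, -3.137]
wrist_force: [0.9, 1.8, -1.2]
finger_gap: 21.7
finger_force: 39.9
```

```bash
python3 - <<'E'
from cell import manip, cams
import cv2, numpy as np
c=cams.camera("wrist"); np.savez("wrist2.npz",**c)
cv2.imwrite("pics/wrist2.png",c["image"][:,:,::-1])
s=manip.read_state(); print({k:np.round(s[k],3).tolist() for k in("clock","joints","eef_pos","eef_rot","wrist_force","moment","finger_gap","finger_force")})
E
```

```text
{'clock': 4.125, 'joints': [0.387, 0.357, 1.4, 0.0, 1.384, -1.188], 'eef_pos': [523.738, 253.148, 243.38], 'eef_rot': [3.141, 0.0, -3.137], 'wrist_force': [0.267, 1.698, -1.531], 'moment': [0.647, -0.167, 0.278], 'finger_gap': 21.671, 'finger_force': 39.924}
```

View pics/wrist2.png

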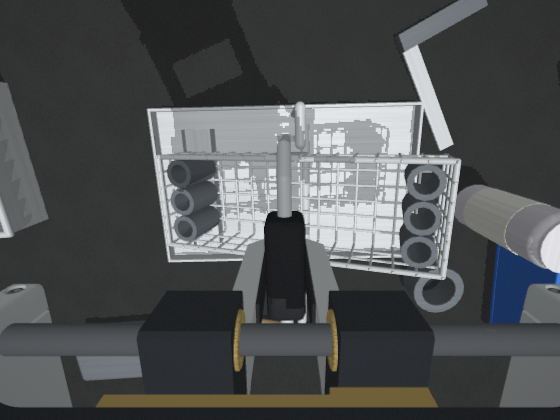

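The grip is held (gap 21.7 mm, 40 N) and the bail is upright. The sleeves show at columns 190 (left) and 422 (right). I'll lift straight up 150 mm, then film the swing.

>>> jog_arm(commands=[{"dx": 0, "dy": 0, "dz": -0.15, "ax": 0, "ay": 0, "az": 0, "gripper": 1}, {"dx": 0, "dy": 0, "dz": -0.3, "ax": 0, "ay": 0, "az": 0, "gripper": 1}, {"dx": 0, "dy": 0, "dz": -0.45, "ax": 0, "ay": 0, "az": 0, "gripper": 1}, {"dx": 0, "dy": 0, "dz": -0.6, "ax": 0, "ay": 0, "az": 0, "gripper": 1}, {"dx": 0, "dy": 0, "dz": -0.6, "ax": 0, "ay": 0, "az": 0, "gripper": 1}, {"dx": 0, "dy": 0, "dz": -0.6, "ax": 0, "ay": 0, "az": 0, "gripper": 1}, {"dx": 0, "dy": 0, "dz": -0.5, "ax": 0, "ay": 0, "az": 0, "gripper": 1}, {"dx": 0, "dy": 0, "dz": -0.35, "ax": 0, "ay": 0, "az": 0, "gripper": 1}, {"dx": 0, "dy": 0, "dz": -0.2, "ax": 0, "ay": 0, "az": 0, "gripper": 1}, {"dx": 0, "dy": 0, "dz": 0, "ax": 0, "ay": 0, "az": 0, "gripper": 1}])

```text
clock: 5.38
eef_pos: [523.8, 252.9, 393.5]
eef_rot: [-3.142, 0.0, -3.138]
wrist_force: [0.9, 0.4, -8.5]
finger_gap: 21.7
finger_force: 39.9
```

```bash
cat > film.py <<'E'
import numpy as np,sys
from cell import manip, cams
def film(n,name):
    I=[];t=[]
    for i in range(n):
        t.append(manip.read_state()["clock"]); c=cams.camera("wrist"); I.append(c["image"])
    s=manip.read_state(); print({k:np.round(s[k],3).tolist() for k in("clock","eef_pos","eef_rot","wrist_force","finger_gap","finger_force")})
    np.savez(name,I=np.array(I),t=np.array(t),W=c["world_to_cam"]); return np.array(I),np.array(t)
E
python3 - <<'E'
from film import *; import cv2
I,t=film(20,"f1.npz"); print(t)
cv2.imwrite("pics/f1.png",cv2.resize(np.hstack([I[0][90:300,100:500],I[13][90:300,100:500]])[:,:,::-1],None,fx=1,fy=1))
E
```

```text
{'clock': 6.375, 'eef_pos': [523.749, 252.935, 393.471], 'eef_rot': [-3.142, 0.0, -3.138], 'wrist_force': [-0.437, -0.279, -6.307], 'finger_gap': 21.291, 'finger_force': 39.859}
[5.375 5.425 5.475 5.525 5.575 5.625 5.675 5.725 5.775 5.825 5.875 5.925
 5.975 6.025 6.075 6.125 6.175 6.225 6.275 6.325]
```

View pics/f1.png

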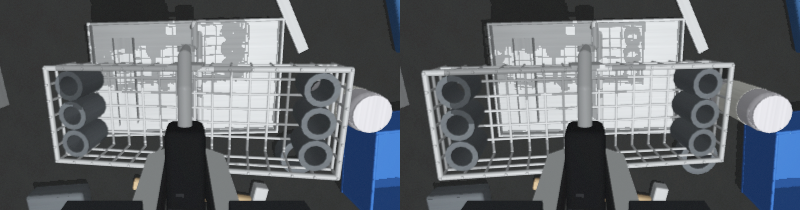

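The film composite shows the basket hanging free and swinging. The left middle ring moves from about (174,205) to (155,214) and the right one from about (419,212) to (405,202). I'll track the rings and fit the swing.

```bash
cat > swing.py <<'E'
import numpy as np,cv2
from scipy.optimize import least_squares
def rings(im):
    # three ring centres at each end; returns mean u of left and right triples
    g=cv2.resize(cv2.cvtColor(im,cv2.COLOR_RGB2GRAY),None,fx=2,fy=2,interpolation=cv2.INTER_CUBIC)
    out=[]
    for x0,x1 in((110,230),(340,460)):
        r=g[2*130:2*280,2*x0:2*x1]
        c=cv2.HoughCircles(r,cv2.HOUGH_GRADIENT_ALT,1,30,param1=150,param2=.6,minRadius=24,maxRadius=46)
        out.append([] if c is None else [(a/2+x0,b/2+130,q/2) for a,b,q in c[0]])
    return out
def track(I,p0=None,ref=None):
    """LK from the first frame through the film, forward-stepped"""
    g=[cv2.cvtColor(i,cv2.COLOR_RGB2GRAY) for i in I]; P=[p0]; p=p0
    for a,b in zip(g[:-1],g[1:]):
        p,_,_=cv2.calcOpticalFlowPyrLK(a,b,p,None,winSize=(31,31),maxLevel=2); P.append(p)
    return np.array(P)[:,:,0]
def fit(t,s,T=1.36,freeT=True):
    f=lambda x: x[0]+x[1]*np.cos(2*np.pi/x[3]*(t-t[-1]))+x[2]*np.sin(2*np.pi/x[3]*(t-t[-1]))-s
    g=(lambda x:f(x)) if freeT else (lambda x:f(np.r_[x[:3],T]))
    r=least_squares(g,[s.mean(),np.ptp(s)/2,0.01,T]); return r.x,np.sqrt(np.mean(r.fun**2))
E
python3 - <<'E'
from swing import *
d=np.load("f1.npz");I,t=d["I"],d["t"]
for i in(0,5,10,13,19): print(i,[[tuple(np.round(c,1)) for c in s] for s in rings(I[i])])
p0=np.array([(168,175),(174,205),(172,233),(420,181),(419,212),(414,246)],np.float32)[:,None]
P=track(I,p0); u=P[...,0]; L=u[:,:3].mean(1);R=u[:,3:].mean(1)
print(np.c_[L,R,L+R].round(1).T.tolist())
print(fit(t,L+R),fit(t,L),fit(t,R))
W=d["W"]; h=W@np.array([523.8,252.9,273.5,1]); print("hinge u",285.3065+303.81*h[0]/h[2],h)
E
```

```text
0 [[(np.float32(167.5), np.float32(176.0), np.float32(15.8)), (np.float32(168.5), np.float32(207.5), np.float32(15.3)), (np.float32(172.0), np.float32(235.5), np.float32(15.5))], [(np.float32(416.5), np.float32(249.0), np.float32(19.7)), (np.float32(418.5), np.float32(212.0), np.float32(19.4)), (np.float32(421.5), np.float32(179.0), np.float32(17.9)), (np.float32(418.5), np.float32(212.0), np.float32(14.2)), (np.float32(416.5), np.float32(249.0), np.float32(14.4))]]
5 [[(np.float32(176.5), np.float32(174.0), np.float32(14.8)), (np.float32(202.5), np.float32(187.5), np.float32(16.6)), (np.float32(204.5), np.float32(172.0), np.float32(13.8))], [(np.float32(419.5), np.float32(256.0), np.float32(19.7)), (np.float32(426.0), np.float32(183.5), np.float32(19.5)), (np.float32(421.0), np.float32(218.0), np.float32(18.5)), (np.float32(426.0), np.float32(183.5), np.float32(12.7)), (np.float32(419.5), np.float32(256.0), np.float32(13.8))]]
10 [[(np.float32(170.0), np.float32(237.0), np.float32(15.2)), (np.float32(162.0), np.float32(176.5), np.float32(16.1)), (np.float32(165.0), np.float32(210.0)
[... 2033 characters left out ...]
070312, 601.0999755859375, 604.7000122070312, 606.5, 606.2000122070312, 604.0999755859375, 600.2000122070312, 594.5999755859375, 587.9000244140625, 580.2000122070312, 572.0, 563.4000244140625, 555.4000244140625, 547.9000244140625, 541.4000244140625, 536.4000244140625, 533.2000122070312, 531.9000244140625, 532.5999755859375]]
(array([569.20154704, -36.72170498,   6.67294554,   1.37886471]), np.float64(0.10558462296155999)) (array([162.0939193 , -18.9369995 ,   8.55996527,   1.28839648]), np.float64(0.624501924706387)) (array([406.40441918, -17.03885939,  -3.17261483,   1.5396759 ]), np.float64(0.689893885693897))
hinge u 284.63785199768495 [ -0.64090573  -0.95768801 291.20489371   1.        ]
```

L+R fits a sinusoid to 0.1 px, and its mean of 569.2 equals twice the hinge column, so level is calibrated absolutely. I'll plan a traverse to the pan that also cancels the swing.

```bash
cat > plan.py <<'E'
import numpy as np
from scipy.optimize import lsq_linear
w=2*np.pi/1.37; Lp=460.; dt=.125
# in mm: q=Lp*theta ; q''=-w^2 q - y'' ; state after velocity steps: each dv kicks q' by -dv
def resid(v,q0,p0):   # v mm per row -> q,p at the end of last row
    N=len(v); vv=np.r_[0,np.array(v)/dt,0]; dv=np.diff(vv); tk=np.arange(N+1)*dt; te=N*dt
    z=(q0+1j*-p0/w)*np.exp(1j*w*te)+np.sum(1j*dv/w*np.exp(1j*w*(te-tk)))
    return z         # re=q, -im*w = q'
def plan(N,D,q0,p0,vmax=34,lam=.3,lam0=.02):
    E=np.eye(N); z0=resid(np.zeros(N),q0,p0); J=np.array([resid(e,0,0) for e in E]).T
    S=np.diff(np.vstack([0*E[:1],E,0*E[:1]]),axis=0)*lam
    A=np.vstack([J.real*100,J.imag*100,np.ones(N)*100,S,lam0*E]); b=np.r_[-z0.real*100,-z0.imag*100,D*100,np.zeros(N+1+N)]
    return lsq_linear(A,b,bounds=(-vmax,vmax)).x
E
python3 - <<'E'
from swing import *; from plan import *
d=np.load("wrist2.npz"); print([[tuple(np.round(c,1).tolist()) for c in s] for s in rings(d["image"])])
x,T=[569.2,-36.72,6.673],1.37
tau=.05; c,s=np.cos(w*tau),np.sin(w*tau)
sp=x[1]*c+x[2]*s; sd=w*(-x[1]*s+x[2]*c)
for k in(100,115):
    q0,p0=Lp*sp/k,Lp*sd/k; print(k,"theta amp",np.hypot(x[1],x[2])/k)
    for N in(18,20,22,24):
        v=plan(N,-500,q0,p0); r=np.round(v/40,2); print(N,r.tolist(),r.sum()*40,"min y",(253+np.cumsum(r*40)).min().round(), abs(resid(r*40,q0,p0))/Lp)
E
```

```text
[[(188.5, 229.5, 19.600000381469727), (176.5, 174.5, 15.100000381469727), (178.0, 205.0, 17.299999237060547)], [(423.0, 218.0, 18.799999237060547), (427.5, 183.0, 19.799999237060547), (418.5, 254.5, 18.700000762939453), (418.5, 254.5, 13.0), (427.5, 183.0, 13.0)]]
100 theta amp 0.37321405774702543
18 [-0.85, -0.85, -0.85, -0.85, 0.85, -0.85, -0.85, -0.85, -0.85, -0.85, -0.85, -0.85, -0.85, -0.85, 0.4, 0.85, -0.85, -0.85] -425.99999999999994 min y -173.0 0.18323462313929761
20 [-0.85, -0.85, -0.85, -0.85, 0.85, 0.65, -0.85, -0.85, -0.85, -0.85, -0.85, -0.85, -0.85, -0.85, -0.5, 0.85, -0.85, -0.85, -0.85, -0.85] -469.99999999999994 min y -217.0 0.0784663898199133
22 [-0.71, -0.83, -0.58, -0.24, -0.04, -0.1, -0.39, -0.72, -0.85, -0.85, -0.85, -0.85, -0.85, -0.59, -0.25, -0.05, -0.12, -0.41, -0.74, -0.85, -0.85, -0.77] -499.5999999999999 min y -247.0 0.0002533664104859035
24 [-0.28, -0.31, -0.19, -0.05, 0.0, -0.08, -0.29, -0.57, -0.8, -0.85, -0.85, -0.85, -0.8, -0.62, -0.41, -0.29, -0.32, -0.48, -0.69, -0.85, -0.85, -0.85, -0.77, -0.45] -500.0 min y -247.0 0.0010622627949752822
115 theta amp 0.324533963258283
18 [-0.85, -0.85, -0.85, -0.85, 0.85, -0.85, -0.85, -0.85, -0.85, -0.85, -0.85, -0.85, -0.85, -0.85, 0.19, 0.85, -0.85, -0.85] -434.4 min y -181.0 0.15311830223207717
20 [-0.85, -0.85, -0.85, -0.85, 0.85, 0.44, -0.85, -0.85, -0.85, -0.85, -0.85, -0.85, -0.85, -0.85, -0.56, 0.85, -0.85, -0.85, -0.85, -0.85] -480.7999999999999 min y -228.0 0.04986967504133604
22 [-0.59, -0.72, -0.54, -0.27, -0.1, -0.13, -0.36, -0.67, -0.85, -0.85, -0.85, -0.85, -0.85, -0.64, -0.35, -0.17, -0.19, -0.41, -0.7, -0.85, -0.85, -0.69] -499.1999999999999 min y -246.0 0.0008805673612092564
24 [-0.2, -0.24, -0.17, -0.09, -0.05, -0.12, -0.29, -0.52, -0.73, -0.85, -0.85, -0.85, -0.8, -0.66, -0.5, -0.4, -0.4, -0.5, -0.66, -0.81, -0.85, -0.85, -0.71, -0.4] -500.0 min y -247.0 0.0012813948313938294
```

>>> jog_arm(commands=[{"dx": 0.03, "dy": -0.25, "dz": 0, "ax": 0, "ay": 0, "az": 0, "gripper": 1}, {"dx": 0.03, "dy": -0.25, "dz": 0, "ax": 0, "ay": 0, "az": 0, "gripper": 1}, {"dx": 0.03, "dy": -0.2, "dz": 0, "ax": 0, "ay": 0, "az": 0, "gripper": 1}, {"dx": 0.03, "dy": -0.05, "dz": 0, "ax": 0, "ay": 0, "az": 0, "gripper": 1}, {"dx": 0.03, "dy": -0.05, "dz": 0, "ax": 0, "ay": 0, "az": 0, "gripper": 1}, {"dx": 0.03, "dy": -0.1, "dz": 0, "ax": 0, "ay": 0, "az": 0, "gripper": 1}, {"dx": 0.03, "dy": -0.3, "dz": 0, "ax": 0, "ay": 0, "az": 0, "gripper": 1}, {"dx": 0.03, "dy": -0.55, "dz": 0, "ax": 0, "ay": 0, "az": 0, "gripper": 1}, {"dx": 0.03, "dy": -0.75, "dz": 0, "ax": 0, "ay": 0, "az": 0, "gripper": 1}, {"dx": 0.03, "dy": -0.85, "dz": 0, "ax": 0, "ay": 0, "az": 0, "gripper": 1}])

```text
clock: 7.62
eef_pos: [512.0, 117.6, 393.5]
eef_rot: [-3.141, 0.0, -3.137]
wrist_force: [0.4, 0.1, -7.5]
finger_gap: 21.9
finger_force: 39.9
```

>>> jog_arm(commands=[{"dx": 0.03, "dy": -0.85, "dz": 0, "ax": 0, "ay": 0, "az": 0, "gripper": 1}, {"dx": 0.03, "dy": -0.85, "dz": 0, "ax": 0, "ay": 0, "az": 0, "gripper": 1}, {"dx": 0.03, "dy": -0.8, "dz": 0, "ax": 0, "ay": 0, "az": 0, "gripper": 1}, {"dx": 0.03, "dy": -0.65, "dz": 0, "ax": 0, "ay": 0, "az": 0, "gripper": 1}, {"dx": 0.03, "dy": -0.45, "dz": 0, "ax": 0, "ay": 0, "az": 0, "gripper": 1}, {"dx": 0.03, "dy": -0.35, "dz": 0, "ax": 0, "ay": 0, "az": 0, "gripper": 1}, {"dx": 0.03, "dy": -0.35, "dz": 0, "ax": 0, "ay": 0, "az": 0, "gripper": 1}, {"dx": 0.03, "dy": -0.5, "dz": 0, "ax": 0, "ay": 0, "az": 0, "gripper": 1}, {"dx": 0.03, "dy": -0.65, "dz": 0, "ax": 0, "ay": 0, "az": 0, "gripper": 1}, {"dx": 0.03, "dy": -0.85, "dz": 0, "ax": 0, "ay": 0, "az": 0, "gripper": 1}])

```text
clock: 8.88
eef_pos: [501.3, -133.8, 393.5]
eef_rot: [3.142, 0.0, -3.136]
wrist_force: [0.3, -0.3, -7.1]
finger_gap: 21.6
finger_force: 39.9
```

>>> jog_arm(commands=[{"dx": 0.03, "dy": -0.85, "dz": 0, "ax": 0, "ay": 0, "az": 0, "gripper": 1}, {"dx": 0.03, "dy": -0.85, "dz": 0, "ax": 0, "ay": 0, "az": 0, "gripper": 1}, {"dx": 0.03, "dy": -0.75, "dz": 0, "ax": 0, "ay": 0, "az": 0, "gripper": 1}, {"dx": 0, "dy": -0.4, "dz": 0, "ax": 0, "ay": 0, "az": 0, "gripper": 1}, {"dx": 0, "dy": 0, "dz": 0, "ax": 0, "ay": 0, "az": 0, "gripper": 1}])

```text
clock: 9.5
eef_pos: [498.2, -247.6, 393.1]
eef_rot: [3.141, -0.0, -3.138]
wrist_force: [-0.3, -0.2, -7.9]
finger_gap: 21.6
finger_force: 40.0
```

```bash
python3 - <<'E'
from film import *; import cv2
from swing import *
I,t=film(20,"f2.npz"); print(t[[0,-1]])
for i in(0,10,19): print(i,[[tuple(np.round(c,1).tolist()) for c in s] for s in rings(I[i])])
cv2.imwrite("pics/f2.png",np.hstack([I[0][90:400,100:500],I[13][90:400,100:500]])[:,:,::-1])
E
```

```text
{'clock': 10.5, 'eef_pos': [498.133, -247.171, 393.441], 'eef_rot': [3.142, -0.0, -3.138], 'wrist_force': [-0.347, 0.422, -7.451], 'finger_gap': 21.845, 'finger_force': 39.958}
[ 9.5  10.45]
0 [[(160.5, 214.0, 18.700000762939453), (158.0, 180.5, 14.5), (163.0, 244.5, 18.0), (160.5, 214.0, 13.699999809265137)], [(404.0, 240.0, 15.100000381469727), (411.5, 210.5, 18.0), (412.0, 178.5, 15.5)]]
10 [[(158.5, 212.5, 17.299999237060547), (159.0, 177.5, 14.600000381469727), (167.0, 241.0, 13.100000381469727)], [(414.0, 175.5, 16.0), (410.5, 240.5, 19.700000762939453), (412.0, 208.0, 16.700000762939453), (410.5, 240.5, 15.399999618530273)]]
19 [[(165.5, 241.0, 17.0), (164.5, 208.5, 15.0), (161.5, 175.5, 14.699999809265137)], [(414.5, 212.5, 17.899999618530273), (416.5, 179.5, 17.100000381469727), (412.5, 244.0, 18.600000381469727), (388.5, 233.5, 14.100000381469727), (412.5, 244.0, 13.899999618530273)]]
```

View pics/f2.png

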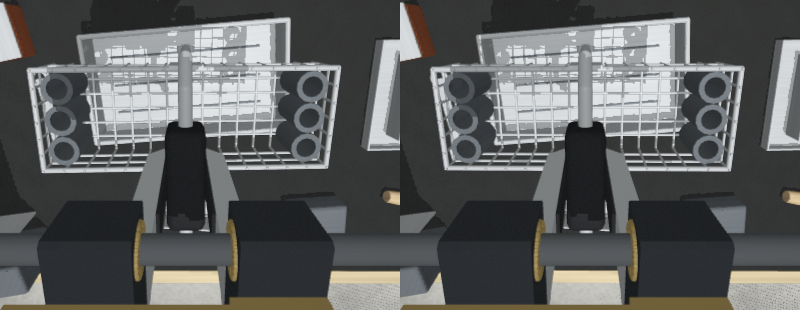

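The pictures show the basket nearly level, with little change between frames. The pan lies below it, turned by about 5°. Next I'll fit the residual swing, tracking from the calibrated rings of film 1.

```bash
cat >> swing.py <<'E'
def measure(name):
    d=np.load("f1.npz"); p0=np.array([(168,175),(174,205),(172,233),(420,181),(419,212),(414,246)],np.float32)[:,None]
    P=track(d["I"][:12],p0); f=np.load(name); I=np.concatenate([d["I"][11:12],f["I"]]); t=f["t"]
    Q=track(I,P[-1][:,None])[1:]; s=Q[:,:3,0].mean(1)+Q[:,3:,0].mean(1)
    w=2*np.pi/1.37; A=np.c_[np.ones(len(t)),np.cos(w*(t-t[-1])),np.sin(w*(t-t[-1]))]
    x,*_=np.linalg.lstsq(A,s,rcond=None); print("mean",x[0].round(2),"theta offs",((x[0]-569.25)/109).round(4),"amp",(np.hypot(x[1],x[2])/109).round(4),"rms px",np.std(A@x-s).round(3),"pts",Q[0].round().tolist())
    return x,t,s
E
python3 - <<'E'
from swing import *; from plan import *
x,t,s=measure("f2.npz"); print(s.round(1))
tau=.05; c,sn=np.cos(w*tau),np.sin(w*tau)
q0=Lp/109*(x[1]*c+x[2]*sn); p0=Lp/109*w*(-x[1]*sn+x[2]*c)
for N in(8,10,12):
    r=np.round(plan(N,0.6,q0,p0,lam=.1)/40,2); print(N,r.tolist(),r.sum(),abs(resid(r*40,q0,p0))/Lp)
E
```

```text
mean 566.58 theta offs -0.0245 amp 0.0521 rms px 0.132 pts [[151.0, 179.0], [159.0, 212.0], [158.0, 241.0], [411.0, 178.0], [409.0, 206.0], [404.0, 237.0]]
[563.9 562.6 561.7 561.1 560.8 560.8 561.2 561.9 562.7 563.8 565.1 566.4
 567.7 568.9 570.  570.9 571.6 572.  572.1 572. ]
8 [0.2, 0.15, -0.02, -0.17, -0.2, -0.11, 0.04, 0.13] 0.01999999999999999 0.0008619748288126429
10 [0.09, 0.08, 0.0, -0.09, -0.14, -0.13, -0.06, 0.04, 0.11, 0.11] 0.009999999999999953 0.00028516482205612073
12 [0.02, 0.01, -0.03, -0.08, -0.1, -0.1, -0.06, 0.0, 0.06, 0.11, 0.11, 0.08] 0.019999999999999962 0.0008030255727123586
```

>>> jog_arm(commands=[{"dx": 0, "dy": 0.09, "dz": 0, "ax": 0, "ay": 0, "az": -0.05, "gripper": 1}, {"dx": 0, "dy": 0.08, "dz": 0, "ax": 0, "ay": 0, "az": -0.05, "gripper": 1}, {"dx": 0, "dy": 0, "dz": 0, "ax": 0, "ay": 0, "az": -0.05, "gripper": 1}, {"dx": 0, "dy": -0.09, "dz": 0, "ax": 0, "ay": 0, "az": -0.05, "gripper": 1}, {"dx": 0, "dy": -0.14, "dz": 0, "ax": 0, "ay": 0, "az": -0.05, "gripper": 1}, {"dx": 0, "dy": -0.13, "dz": 0, "ax": 0, "ay": 0, "az": -0.05, "gripper": 1}, {"dx": 0, "dy": -0.06, "dz": 0, "ax": 0, "ay": 0, "az": -0.05, "gripper": 1}, {"dx": 0, "dy": 0.04, "dz": 0, "ax": 0, "ay": 0, "az": -0.05, "gripper": 1}, {"dx": 0, "dy": 0.11, "dz": 0, "ax": 0, "ay": 0, "az": -0.05, "gripper": 1}, {"dx": 0, "dy": 0.11, "dz": 0, "ax": 0, "ay": 0, "az": 0, "gripper": 1}])

```text
clock: 11.75
eef_pos: [498.0, -246.2, 393.5]
eef_rot: [-3.142, 0.0, -3.059]
wrist_force: [-0.6, 0.4, -8.1]
finger_gap: 22.0
finger_force: 40.0
```

```bash
python3 - <<'E'
from film import *
from swing import *; from plan import *
film(18,"f3.npz")
x,t,s=measure("f3.npz"); print(s.round(1))
tau=.05; c,sn=np.cos(w*tau),np.sin(w*tau)
q0=Lp/109*(x[1]*c+x[2]*sn); p0=Lp/109*w*(-x[1]*sn+x[2]*c)
for N in(8,10):
    r=np.round(plan(N,0,q0,p0,lam=.1)/40,3); print(N,r.tolist(),r.sum(),abs(resid(r*40,q0,p0))/Lp)
E
```

```text
{'clock': 12.65, 'eef_pos': [498.014, -246.792, 393.474], 'eef_rot': [-3.142, 0.0, -3.059], 'wrist_force': [0.01, 0.338, -7.05], 'finger_gap': 22.074, 'finger_force': 39.958}
mean 566.53 theta offs -0.025 amp 0.0034 rms px 0.078 pts [[152.0, 183.0], [161.0, 211.0], [159.0, 240.0], [412.0, 178.0], [410.0, 207.0], [406.0, 238.0]]
[566.3 566.  566.2 566.3 566.4 566.5 566.6 566.7 566.7 566.8 566.8 566.8
 566.9 566.9 566.8 566.8 566.8 566.8]
8 [0.008, 0.002, -0.007, -0.013, -0.011, -0.001, 0.01, 0.013] 0.0009999999999999992 2.1209668030854785e-05
10 [0.0, -0.002, -0.006, -0.007, -0.006, -0.003, 0.002, 0.007, 0.009, 0.007] 0.0009999999999999983 1.7819102911496507e-05
```

The swing is down to 0.003 rad. I'll lower to holding height, with the underside about 60 mm above the rim.

>>> jog_arm(commands=[{"dx": 0, "dy": 0, "dz": 0.1, "ax": 0, "ay": 0, "az": 0, "gripper": 1}, {"dx": 0, "dy": 0, "dz": 0.2, "ax": 0, "ay": 0, "az": 0, "gripper": 1}, {"dx": 0, "dy": 0, "dz": 0.3, "ax": 0, "ay": 0, "az": 0, "gripper": 1}, {"dx": 0, "dy": 0, "dz": 0.35, "ax": 0, "ay": 0, "az": 0, "gripper": 1}, {"dx": 0, "dy": 0, "dz": 0.35, "ax": 0, "ay": 0, "az": 0, "gripper": 1}, {"dx": 0, "dy": 0, "dz": 0.35, "ax": 0, "ay": 0, "az": 0, "gripper": 1}, {"dx": 0, "dy": 0, "dz": 0.3, "ax": 0, "ay": 0, "az": 0, "gripper": 1}, {"dx": 0, "dy": 0, "dz": 0.25, "ax": 0, "ay": 0, "az": 0, "gripper": 1}, {"dx": 0, "dy": 0, "dz": 0.15, "ax": 0, "ay": 0, "az": 0, "gripper": 1}, {"dx": 0, "dy": 0, "dz": 0.05, "ax": 0, "ay": 0, "az": 0, "gripper": 1}])

```text
clock: 13.9
eef_pos: [498.0, -246.8, 297.2]
eef_rot: [3.142, -0.0, -3.059]
wrist_force: [0.3, -0.6, -6.8]
finger_gap: 22.0
finger_force: 40.0
```

```bash
python3 - <<'E'
from film import *; import cv2
from swing import *
film(18,"f4.npz"); measure("f4.npz")
S=cams.camera("scene");T=cams.camera("top"); np.savez("s4.npz",**S);np.savez("t4.npz",**T)
a=cv2.resize(T["image"][190:275,280:410,::-1],None,fx=3,fy=3,interpolation=2);b=cv2.resize(S["image"][90:230,185:315,::-1],None,fx=3,fy=3,interpolation=2)
a=np.vstack([a,np.zeros((b.shape[0]-a.shape[0],a.shape[1],3),np.uint8)]); cv2.imwrite("pics/hold.png",np.hstack([a,b]))
E
```

```text
{'clock': 14.8, 'eef_pos': [498.0, -246.798, 297.454], 'eef_rot': [-3.142, 0.0, -3.059], 'wrist_force': [-0.741, 0.331, -8.243], 'finger_gap': 21.522, 'finger_force': 39.958}
mean 567.22 theta offs -0.0186 amp 0.0031 rms px 0.027 pts [[154.0, 177.0], [161.0, 211.0], [159.0, 240.0], [412.0, 178.0], [410.0, 207.0], [406.0, 238.0]]
```

View pics/hold.png

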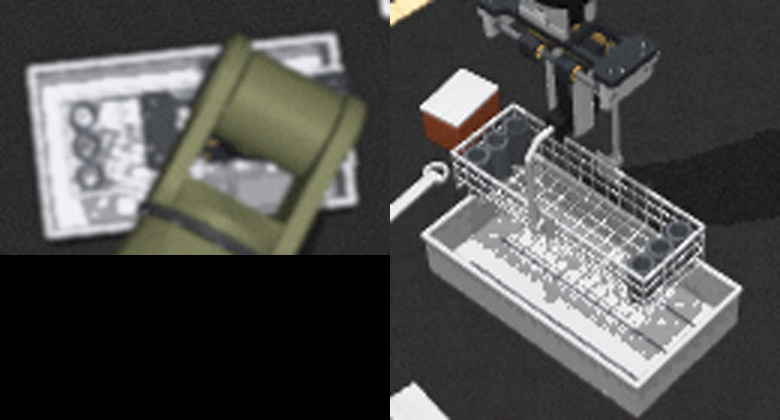

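The hold view shows the basket level, parallel to the pan and centred over it, well above the rim. The swing is 0.003 rad. I'll hold for 5 s.

>>> jog_arm(commands=[{"dx": 0, "dy": 0, "dz": 0, "ax": 0, "ay": 0, "az": 0, "gripper": 1}, {"dx": 0, "dy": 0, "dz": 0, "ax": 0, "ay": 0, "az": 0, "gripper": 1}, {"dx": 0, "dy": 0, "dz": 0, "ax": 0, "ay": 0, "az": 0, "gripper": 1}, {"dx": 0, "dy": 0, "dz": 0, "ax": 0, "ay": 0, "az": 0, "gripper": 1}, {"dx": 0, "dy": 0, "dz": 0, "ax": 0, "ay": 0, "az": 0, "gripper": 1}, {"dx": 0, "dy": 0, "dz": 0, "ax": 0, "ay": 0, "az": 0, "gripper": 1}, {"dx": 0, "dy": 0, "dz": 0, "ax": 0, "ay": 0, "az": 0, "gripper": 1}, {"dx": 0, "dy": 0, "dz": 0, "ax": 0, "ay": 0, "az": 0, "gripper": 1}, {"dx": 0, "dy": 0, "dz": 0, "ax": 0, "ay": 0, "az": 0, "gripper": 1}, {"dx": 0, "dy": 0, "dz": 0, "ax": 0, "ay": 0, "az": 0, "gripper": 1}])

```text
clock: 16.15
eef_pos: [498.0, -246.8, 297.5]
eef_rot: [-3.142, 0.0, -3.059]
wrist_force: [-0.6, -0.2, -8.3]
finger_gap: 21.6
finger_force: 40.0
```

>>> jog_arm(commands=[{"dx": 0, "dy": 0, "dz": 0, "ax": 0, "ay": 0, "az": 0, "gripper": 1}, {"dx": 0, "dy": 0, "dz": 0, "ax": 0, "ay": 0, "az": 0, "gripper": 1}, {"dx": 0, "dy": 0, "dz": 0, "ax": 0, "ay": 0, "az": 0, "gripper": 1}, {"dx": 0, "dy": 0, "dz": 0, "ax": 0, "ay": 0, "az": 0, "gripper": 1}, {"dx": 0, "dy": 0, "dz": 0, "ax": 0, "ay": 0, "az": 0, "gripper": 1}, {"dx": 0, "dy": 0, "dz": 0, "ax": 0, "ay": 0, "az": 0, "gripper": 1}, {"dx": 0, "dy": 0, "dz": 0, "ax": 0, "ay": 0, "az": 0, "gripper": 1}, {"dx": 0, "dy": 0, "dz": 0, "ax": 0, "ay": 0, "az": 0, "gripper": 1}, {"dx": 0, "dy": 0, "dz": 0, "ax": 0, "ay": 0, "az": 0, "gripper": 1}, {"dx": 0, "dy": 0, "dz": 0, "ax": 0, "ay": 0, "az": 0, "gripper": 1}])

```text
clock: 17.4
eef_pos: [498.0, -246.8, 297.4]
eef_rot: [3.142, -0.0, -3.059]
wrist_force: [-0.3, 0.7, -7.1]
finger_gap: 21.9
finger_force: 40.0
```

>>> jog_arm(commands=[{"dx": 0, "dy": 0, "dz": 0, "ax": 0, "ay": 0, "az": 0, "gripper": 1}, {"dx": 0, "dy": 0, "dz": 0, "ax": 0, "ay": 0, "az": 0, "gripper": 1}, {"dx": 0, "dy": 0, "dz": 0, "ax": 0, "ay": 0, "az": 0, "gripper": 1}, {"dx": 0, "dy": 0, "dz": 0, "ax": 0, "ay": 0, "az": 0, "gripper": 1}, {"dx": 0, "dy": 0, "dz": 0, "ax": 0, "ay": 0, "az": 0, "gripper": 1}, {"dx": 0, "dy": 0, "dz": 0, "ax": 0, "ay": 0, "az": 0, "gripper": 1}, {"dx": 0, "dy": 0, "dz": 0, "ax": 0, "ay": 0, "az": 0, "gripper": 1}, {"dx": 0, "dy": 0, "dz": 0, "ax": 0, "ay": 0, "az": 0, "gripper": 1}, {"dx": 0, "dy": 0, "dz": 0, "ax": 0, "ay": 0, "az": 0, "gripper": 1}, {"dx": 0, "dy": 0, "dz": 0, "ax": 0, "ay": 0, "az": 0, "gripper": 1}])

```text
clock: 18.65
eef_pos: [498.0, -246.8, 297.4]
eef_rot: [3.142, 0.0, -3.059]
wrist_force: [0.7, -0.5, -6.8]
finger_gap: 21.7
finger_force: 40.0
```

>>> jog_arm(commands=[{"dx": 0, "dy": 0, "dz": 0, "ax": 0, "ay": 0, "az": 0, "gripper": 1}, {"dx": 0, "dy": 0, "dz": 0, "ax": 0, "ay": 0, "az": 0, "gripper": 1}, {"dx": 0, "dy": 0, "dz": 0, "ax": 0, "ay": 0, "az": 0, "gripper": 1}, {"dx": 0, "dy": 0, "dz": 0, "ax": 0, "ay": 0, "az": 0, "gripper": 1}, {"dx": 0, "dy": 0, "dz": 0, "ax": 0, "ay": 0, "az": 0, "gripper": 1}, {"dx": 0, "dy": 0, "dz": 0, "ax": 0, "ay": 0, "az": 0, "gripper": 1}, {"dx": 0, "dy": 0, "dz": 0, "ax": 0, "ay": 0, "az": 0, "gripper": 1}, {"dx": 0, "dy": 0, "dz": 0, "ax": 0, "ay": 0, "az": 0, "gripper": 1}, {"dx": 0, "dy": 0, "dz": 0, "ax": 0, "ay": 0, "az": 0, "gripper": 1}, {"dx": 0, "dy": 0, "dz": 0, "ax": 0, "ay": 0, "az": 0, "gripper": 1}])

```text
clock: 19.9
eef_pos: [498.0, -246.8, 297.4]
eef_rot: [3.142, -0.0, -3.059]
wrist_force: [-0.1, 0.3, -6.8]
finger_gap: 21.7
finger_force: 40.0
```

```bash
python3 - <<'E'
from film import *
from swing import *
film(14,"f5.npz"); x,t,s=measure("f5.npz"); print(s.round(2), x)
E
```

```text
{'clock': 20.6, 'eef_pos': [498.018, -246.762, 297.45], 'eef_rot': [3.142, 0.0, -3.059], 'wrist_force': [-1.153, 0.563, -7.983], 'finger_gap': 21.848, 'finger_force': 39.958}
mean 567.21 theta offs -0.0187 amp 0.003 rms px 0.004 pts [[154.0, 177.0], [161.0, 211.0], [159.0, 240.0], [412.0, 178.0], [410.0, 207.0], [405.0, 238.0]]
[566.88 566.89 566.9  566.95 566.99 567.04 567.12 567.2  567.26 567.34
 567.4  567.46 567.5  567.52] [5.67209940e+02 3.14515359e-01 7.96712292e-02]
```

Still at 0.003 rad after 5.8 s of holding. Now I'll lower gently.

>>> jog_arm(commands=[{"dx": 0, "dy": 0, "dz": 0.1, "ax": 0, "ay": 0, "az": 0, "gripper": 1}, {"dx": 0, "dy": 0, "dz": 0.2, "ax": 0, "ay": 0, "az": 0, "gripper": 1}, {"dx": 0, "dy": 0, "dz": 0.3, "ax": 0, "ay": 0, "az": 0, "gripper": 1}, {"dx": 0, "dy": 0, "dz": 0.4, "ax": 0, "ay": 0, "az": 0, "gripper": 1}, {"dx": 0, "dy": 0, "dz": 0.4, "ax": 0, "ay": 0, "az": 0, "gripper": 1}, {"dx": 0, "dy": 0, "dz": 0.4, "ax": 0, "ay": 0, "az": 0, "gripper": 1}, {"dx": 0, "dy": 0, "dz": 0.35, "ax": 0, "ay": 0, "az": 0, "gripper": 1}, {"dx": 0, "dy": 0, "dz": 0.3, "ax": 0, "ay": 0, "az": 0, "gripper": 1}, {"dx": 0, "dy": 0, "dz": 0.2, "ax": 0, "ay": 0, "az": 0, "gripper": 1}, {"dx": 0, "dy": 0, "dz": 0.1, "ax": 0, "ay": 0, "az": 0, "gripper": 1}])

```text
clock: 21.85
eef_pos: [498.0, -246.8, 187.1]
eef_rot: [3.142, -0.0, -3.059]
wrist_force: [0.7, 0.2, -7.0]
finger_gap: 22.0
finger_force: 40.0
```

>>> jog_arm(commands=[{"dx": 0, "dy": 0, "dz": 0.04, "ax": 0, "ay": 0, "az": 0, "gripper": 1}, {"dx": 0, "dy": 0, "dz": 0.04, "ax": 0, "ay": 0, "az": 0, "gripper": 1}, {"dx": 0, "dy": 0, "dz": 0.04, "ax": 0, "ay": 0, "az": 0, "gripper": 1}, {"dx": 0, "dy": 0, "dz": 0.04, "ax": 0, "ay": 0, "az": 0, "gripper": 1}])

```text
clock: 22.35
eef_pos: [498.0, -246.8, 181.1]
eef_rot: [-3.141, 0.0, -3.059]
wrist_force: [-0.3, -0.4, -6.6]
finger_gap: 21.5
finger_force: 40.0
```

>>> jog_arm(commands=[{"dx": 0, "dy": 0, "dz": 0.03, "ax": 0, "ay": 0, "az": 0, "gripper": 1}, {"dx": 0, "dy": 0, "dz": 0.03, "ax": 0, "ay": 0, "az": 0, "gripper": 1}, {"dx": 0, "dy": 0, "dz": 0.03, "ax": 0, "ay": 0, "az": 0, "gripper": 1}])

```text
clock: 22.72
eef_pos: [498.0, -246.8, 177.4]
eef_rot: [3.142, -0.0, -3.059]
wrist_force: [0.8, 0.2, -7.2]
finger_gap: 21.9
finger_force: 40.0
```

>>> jog_arm(commands=[{"dx": 0, "dy": 0, "dz": 0.03, "ax": 0, "ay": 0, "az": 0, "gripper": 1}, {"dx": 0, "dy": 0, "dz": 0.02, "ax": 0, "ay": 0, "az": 0, "gripper": 1}])

```text
clock: 22.98
eef_pos: [498.0, -246.8, 175.4]
eef_rot: [3.142, -0.0, -3.059]
wrist_force: [0.3, -0.6, -7.2]
finger_gap: 21.6
finger_force: 40.0
```

>>> jog_arm(commands=[{"dx": 0, "dy": 0, "dz": 0.02, "ax": 0, "ay": 0, "az": 0, "gripper": 1}, {"dx": 0, "dy": 0, "dz": 0, "ax": 0, "ay": 0, "az": 0, "gripper": 1}])

```text
clock: 23.22
eef_pos: [498.1, -246.8, 175.3]
eef_rot: [-3.141, 0.001, -3.059]
wrist_force: [-3.1, 1.4, 0.7]
finger_gap: 21.9
finger_force: 40.0
```

>>> jog_arm(commands=[{"dx": 0, "dy": 0, "dz": 0.02, "ax": 0, "ay": 0, "az": 0, "gripper": 1}, {"dx": 0, "dy": 0, "dz": 0, "ax": 0, "ay": 0, "az": 0, "gripper": 1}])

```text
clock: 23.48
eef_pos: [498.2, -246.9, 175.2]
eef_rot: [-3.141, 0.001, -3.059]
wrist_force: [-4.7, 2.1, 9.7]
finger_gap: 21.6
finger_force: 40.0
```

Contact is confirmed: 9.7 N upward at TCP z = 175. I'll ease the pressure off, then open.

>>> jog_arm(commands=[{"dx": 0, "dy": 0, "dz": -0.02, "ax": 0, "ay": 0, "az": 0, "gripper": 1}, {"dx": 0, "dy": 0, "dz": 0, "ax": 0, "ay": 0, "az": 0, "gripper": 1}], squeeze=20)

```text
clock: 23.72
eef_pos: [498.2, -246.9, 175.2]
eef_rot: [-3.141, 0.001, -3.059]
wrist_force: [-4.0, 0.9, 5.1]
finger_gap: 21.7
finger_force: 20.0
```

>>> jog_arm(commands=[{"dx": 0, "dy": 0, "dz": 0, "ax": 0, "ay": 0, "az": 0, "gripper": 0.65}, {"dx": 0, "dy": 0, "dz": 0, "ax": 0, "ay": 0, "az": 0, "gripper": 0.6}, {"dx": 0, "dy": 0, "dz": 0, "ax": 0, "ay": 0, "az": 0, "gripper": 0.6}])

```text
clock: 24.1
eef_pos: [498.1, -246.8, 174.5]
eef_rot: [-3.142, 0.0, -3.059]
wrist_force: [0.1, -0.1, -0.5]
finger_gap: 37.6
finger_force: 0.0
```

>>> jog_arm(commands=[{"dx": 0, "dy": 0, "dz": -0.3, "ax": 0, "ay": 0, "az": 0, "gripper": 0.6}, {"dx": 0, "dy": 0, "dz": -0.5, "ax": 0, "ay": 0, "az": 0, "gripper": 0.6}, {"dx": 0, "dy": 0, "dz": -0.6, "ax": 0, "ay": 0, "az": 0, "gripper": 0.6}, {"dx": 0, "dy": 0, "dz": -0.8, "ax": 0, "ay": 0, "az": 0, "gripper": 0.6}, {"dx": 0, "dy": 0, "dz": -0.8, "ax": 0, "ay": 0, "az": 0, "gripper": 0.6}, {"dx": 0, "dy": 0, "dz": -0.8, "ax": 0, "ay": 0, "az": 0, "gripper": 0.6}, {"dx": 0, "dy": 0, "dz": -0.5, "ax": 0, "ay": 0, "az": 0, "gripper": 0.6}, {"dx": 0, "dy": 0, "dz": 0, "ax": 0, "ay": 0, "az": 0, "gripper": 0.6}])

```text
clock: 25.1
eef_pos: [498.2, -246.9, 348.5]
eef_rot: [-3.14, 0.003, -3.059]
wrist_force: [0.4, 0.1, 0.1]
finger_gap: 37.2
finger_force: 0.0
```

>>> jog_arm(commands=[{"dx": 0, "dy": 0.8, "dz": 0, "ax": 0, "ay": 0, "az": 0, "gripper": 0.6}, {"dx": 0, "dy": 0.8, "dz": 0, "ax": 0, "ay": 0, "az": 0, "gripper": 0.6}, {"dx": 0, "dy": 0.8, "dz": 0, "ax": 0, "ay": 0, "az": 0, "gripper": 0.6}, {"dx": 0, "dy": 0.8, "dz": 0, "ax": 0, "ay": 0, "az": 0, "gripper": 0.6}, {"dx": 0, "dy": 0.8, "dz": 0, "ax": 0, "ay": 0, "az": 0, "gripper": 0.6}, {"dx": 0, "dy": 0.8, "dz": 0, "ax": 0, "ay": 0, "az": 0, "gripper": 0.6}, {"dx": 0, "dy": 0, "dz": 0, "ax": 0, "ay": 0, "az": 0, "gripper": 0.6}])

```text
clock: 25.98
eef_pos: [481.9, -54.0, 346.1]
eef_rot: [3.141, -0.001, -3.057]
wrist_force: [0.7, -0.8, -0.4]
finger_gap: 37.4
finger_force: 0.0
```

```bash
python3 - <<'E'
from cell import manip, cams
import cv2, numpy as np
S=cams.camera("scene");T=cams.camera("top")
a=cv2.resize(T["image"][190:275,280:410,::-1],None,fx=3,fy=3,interpolation=2);b=cv2.resize(S["image"][90:230,185:315,::-1],None,fx=3,fy=3,interpolation=2)
a=np.vstack([a,cv2.resize(S["image"][:,:,::-1],(390,165*1))])[:420]; cv2.imwrite("pics/end.png",np.hstack([a,b]))
s=manip.read_state(); print(s["clock"],s["wrist_force"],s["finger_force"])
E
```

```text
26.075 [0.16630894 0.13710191 0.87162311] 0.0
```

View pics/end.png

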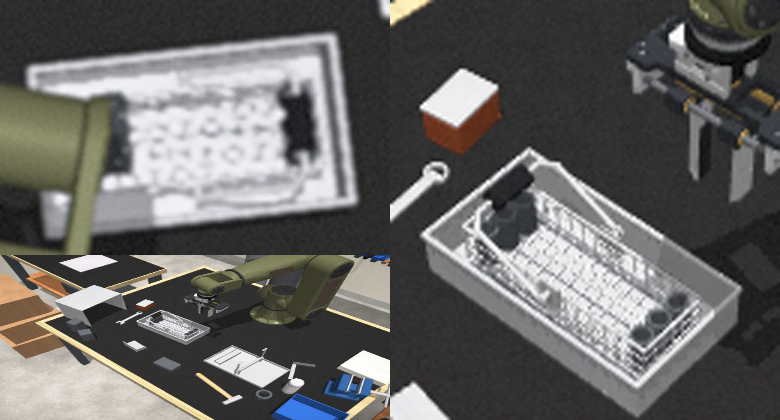

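The final view shows the basket flat on the pan's floor with the bail folded towards -y. The gripper is clear and the other things are where they were.

```bash
python3 -c "
from cell import job
print(job.sign_off())"
```

```text
the job is handed in; nothing more can be done
None
```

The basket stands level on the pan's floor after hanging still over the middle for more than four seconds (residual swing 0.003 rad). I let go of the bail, moved the gripper clear and handed the job in at about 26 s on the robot's clock.

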